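# Raise the bench-lane barrier and slide the parts tub through

## Robot

A 6-joint arm with a two-finger parallel gripper is mounted at the origin on the work surface. World frame = base frame: x ahead of the robot, y to its left, z up, the work surface at z = 0. Lengths are in mm, angles in rad, forces in N, time in s.
With the tool pointing down it reaches from about 150 to 775 mm from the base axis. Payload 6.1 kg.
Tool frame: the origin (TCP) lies midway between the tips of the shut fingers; the grasp point (between the pads) lies manip.hold_point_z behind it (manip.hold_point_z is the distance from the TCP to the grasp point, in mm); z points along the fingers, x is the direction in which the jaws open and shut, and the axes are right-handed (so a half turn about z gives the same grasp; the last joint's range is limited). The gripper opens to 85 mm and grips with 20 to 120 N. Pads are 22 mm wide; open, the fingers measure 114 mm over their backs; the gripper's body (76 mm by 85 mm) begins 54 mm behind the grasp point. The pads swing forward as they close: fully open they stand 13 mm farther back than shut.
Start: joints at [-1.238, 0.126, -0.04, 1.405, 0, 1.571], TCP at [171.506, -496.179, 231.295] pointing down, gripper open.
Joint ranges: [-2.72, 2.72], [-0.95, 1.95], [-1.27, 1.35], [-1.78, 2.02], [-1.46, 1.47], [-3.14, 3.14]. Speed limits (rad/s): [2.39, 2.39, 3.01, 3.14, 3.14, 3.14].

## Interface

Orientations are given as a unit quaternion [x, y, z, w].
In Python, from bench import manip, cams gives the robot as it stands. The module is installed in compiled form; this text tells all that it offers. Calls block until the motion is done:
- manip.move_to(position, orientation): joint-space move of the TCP to a pose.
- manip.line_to(position, attitude=None, v=150): straight line of the TCP; attitude=None keeps the orientation; v is the mean speed in mm/s.
- manip.move_j(angles): joint-space move.
- manip.grip(opening): finger opening in mm; the grip force is fixed at half the most; returns when the fingers have stopped.
- manip.sleep(seconds).
- manip.inverse_kinematics(position, orientation): joint angles nearest the present ones, or None.
- manip.read_state(): the state.
- cams.capture(name): name is "side" or "top" or "wrist"; returns a dict with "image" (400x640x3 uint8, blue, green, red), "fovy" (degrees; the focal length in pixels is half the picture's height over the tangent of half this angle, whatever the lens; pixels are square), "cx", "cy" (the principal point, pixels), "rvec" (rotation vector, rad) and "tvec" (3), from world to camera coordinates, as OpenCV has them; the wrist camera has in their place "hand_eye" (4x4, takes a point from camera to tool coordinates, whose origin is the TCP and whose axes are the tool frame's). Camera axes: x right, y down, z forward; pixel columns grow to the right and rows downward; lengths in mm; the calibration is good to about 2 mm. A picture is of the moment at which its call begins: read the wrist's pose just before it. There is no depth.
A pose or a line that the arm cannot do raises manip.IKError and nothing moves.
- manip.job_done(): hands the job in, once; it reports no verdict.
The state is a dict: "t": time; "joint_positions": joint angles; "joint_vel": joint speeds; "tau": joint torques, N m; "eef_pos": TCP position; "eef_rot": TCP orientation; "force": force on the tool from outside, world axes, zero at the start; "wrist_torque": the same for the moment, N m; "width": finger opening in mm.
Only numpy, scipy, OpenCV 4.12 (cv2) and the standard library are available. Lean on these libraries where they do the work, as an engineer would, in place of code of your own. Each camera call takes 0.05 s, during which the arm holds its last target.

## Task

On the repair bench, push the yellow counterweighted barrier arm up by the red pad under its end, past its balance point, so that it stays fully raised by itself; then slide the blue parts tub along the lane, past the raised arm, until it rests against the green end stop. Only push, with your fingers: do not pinch the arm's pad or touch the arm's yellow top or the counterweight, do not lift or tip the tub or touch its knob, and leave the other things on the bench where they stand. Finish with the arm still raised.

Things in the scene. Friction and masses are not known exactly. Their poses are not given: they have to be found in the camera images.
- lane: Guide lane fixed on the bench, sizes in mm: aluminium floor 6 thick, 460 long along its own y, between dark rails 20 high, 10 thick, inner faces at x = -57 and +57. Origin: centre of the lane, at bench height. +y runs from the tub's starting end to the end stop; +x points away from the robot, to the barrier's hinge bracket. Two thin posts, 66 high, at x = -74, y = +-20 are the arm's rest.
- stop (a point): Middle of the top edge of the green end stop's inner face (the face towards the tub): x = 0, y = +205, z = 50 in the lane's frame. The stop is 134 wide, 50 high. Axes are the lane's.
- hinge (a point): Centre of the barrier's hinge axis, at x = 100, y = 0, z = 70 in the lane's frame; the axis runs along the lane's y, between two dark cheeks (x = 82..118, y = +-42, 90 high). Pushing the lowered arm level towards the hinge only jams it: its end must be pushed upwards. Axes are the lane's.
- barrier (a joint): Barrier arm angle, rad: 0 lowered, level across the lane, end towards the lane's -x (robot) side; grows as the end goes up and over to +x; 1.5 nearly upright, at its stop. Balances somewhere between 0.75 and 1.05: below, it sinks back to 0; above, it goes over to 1.5 by itself in a few seconds (damped) and stays. Raising takes about 1 to 3 N at the pad.
- pad (a point): Centre of the underside of the red pad at the arm's end, 230 from the hinge axis along the arm, 12 below it. Turns with the arm: own +x towards the hinge, -z out of the underside. The pad reaches 30 either way along the arm, 46 across, and is 12 thick, red; yellow top plate above. Lowered, its underside is level, 58 above the bench, nothing beneath; 33 mm free between near rail and pad.
- top_strip: The yellow upper layer of the barrier arm (8 thick, from the hinge to the end, with black bands; 24 wide, 78 wide over the pad, so that a red rim shows around it), not to be touched. Origin on the hinge axis; own -x runs along the arm to its end (253 away), own +z is the top side.
- counterweight: Bare steel cylinder, 48 in diameter and 66 long along the lane's y, fixed to the arm above the hinge, not to be touched. Origin on the hinge axis; when the arm is lowered its centre is 20 beyond (+x) and 36 above that.
- tub: Blue plastic parts tub with a grey closed lid, 100 by 100 (lid; the blue sides are 96 by 96), 70 high, about 0.3 to 0.7 kg, standing loose in the lane near the lane's -y end, its sides along the lane's to within the clearance of the rails. Origin: centre of its underside, 6 above the bench; z up. Against the end stop its origin is at y = +155 in the lane's frame.
- tub_knob: Black knob in the middle of the tub's lid, 20 in diameter, 14 high (its top 90 above the bench), not to be touched. Origin: centre of its foot.
- mug: White mug, 82 in diameter, 95 high, beyond the far rail. Origin: centre of its foot. Leave it.
- oil: Yellow oil bottle, 52 in diameter, 150 high, beyond the far rail. Origin: centre of its foot. Leave it.
- grease: Grease jar with red lid, 68 in diameter, 70 high, on the robot's side of the lane. Origin: centre of its foot. Leave it.
- wrench: Steel wrench, 170 long, lying on the bench on the robot's side of the lane. Leave it.
- hub: Aluminium wheel hub standing on end, 58 in diameter, 78 high, beyond the far rail. Origin: centre of its foot. Leave it.
- driver: Screwdriver with yellow handle, 190 long, lying to the robot's right. Leave it.
- can: Red spray can, 66 in diameter, 120 high, to the robot's left. Origin: centre of its foot. Leave it.
Mind the look-alikes: they are no part of the job. What is shaped like the tub but purple or turquoise is not meant.

How it is judged:
By the outcome, as a careful person would: the job done as asked, in the order asked, and still so for the second after the job is handed in, with the robot touching nothing.
It also fails if it takes over 58 s, if anything falls off the work surface, if the arm or the gripper's body presses on something with over 40 N, if the wrist force passes 120 N, or if a joint passes its speed limit or range.

## Working session

There is one attempt and no reset: what is moved stays moved. The work goes in short steps, each a Python script; the robot and the scene stay as the last script left them, time stands still between calls to the robot, and variables do not carry over. Pictures are saved under pics/ and viewed, and the job is handed in when it is done.

```bash
mkdir -p pics; cat > h.py <<'E'
import numpy as np, cv2
from bench import manip, cams
def K(c):
    f=200/np.tan(np.radians(c["fovy"])/2); return np.array([[f,0,c["cx"]],[0,f,c["cy"]],[0,0,1.]])
def ray(c,u,v):
    R=cv2.Rodrigues(np.array(c["rvec"],float))[0]; t=np.array(c["tvec"],float).ravel()
    d=R.T@(np.linalg.inv(K(c))@np.array([u,v,1.])); return -R.T@t, d/np.linalg.norm(d)
def onz(c,u,v,z):
    o,d=ray(c,u,v); return o+d*(z-o[2])/d[2]
def proj(c,p):
    return cv2.projectPoints(np.array(p,float).reshape(-1,3),np.array(c["rvec"],float),np.array(c["tvec"],float),K(c),None)[0].reshape(-1,2)
def cap(n,save):
    c=cams.capture(n); cv2.imwrite("pics/"+save+".png",c["image"]); return c
E
python3 - <<'E'
from h import *
import pickle
for n in("side","top","wrist"):
    c=cap(n,n+"0"); pickle.dump(c,open(n+"0.pkl","wb")); print(n,{k:v for k,v in c.items() if k!="image"})
print(manip.read_state(), manip.hold_point_z)
E
```

```text
side {'fovy': 55.624469473333306, 'cx': 316.5706238246618, 'cy': 194.986485199399, 'rvec': array([ 0.26005412, -2.7634703 ,  1.28502135]), 'tvec': array([ 523.99750648,  111.48621702, 1159.11187643])}
top {'fovy': 45.36193612621221, 'cx': 321.3641822026769, 'cy': 203.71345834765165, 'rvec': array([ 2.15253625, -2.10709223,  0.17275822]), 'tvec': array([ -12.66347214,  573.31559026, 1245.06860079])}
wrist {'fovy': 68.97775203375475, 'cx': 315.5785678509149, 'cy': 198.93809269719813, 'hand_eye': array([[ 9.99999477e-01, -8.28957609e-04, -5.99497589e-04,
        -6.98382311e-01],
       [ 9.59764821e-04,  9.63065642e-01,  2.69265013e-01,
        -6.87396263e+01],
       [ 3.54146249e-04, -2.69265448e-01,  9.63065934e-01,
        -1.42531905e+02],
       [ 0.00000000e+00,  0.00000000e+00,  0.00000000e+00,
         1.00000000e+00]])}
{'t': 0.15, 'joint_positions': array([-1.23797941e+00,  1.26280646e-01, -4.03524587e-02,  1.40543813e+00,
        2.29781398e-07,  1.57077207e+00]), 'joint_vel': array([-0.0016656 , -0.00126527,  0.0047899 ,  0.00040966, -0.00098994,
       -0.00058778]), 'tau': array([-8.90284664e-04, -4.36276889e+01,  3.53146470e+01,  1.36931424e-02,
        9.03336627e-05, -1.82067362e-05]), 'eef_pos': array([ 171.41606665, -495.88728186,  230.69759273]), 'eef_rot': array([ 8.14471929e-01, -5.80202611e-01, -5.19114681e-04, -3.69960015e-04]), 'force': array([0.70872826, 0.0082427 , 0.46842887]), 'wrist_torque': array([ 0.02866515, -0.04413276, -0.0294939 ]), 'width': 85.4301863552777} 18.700000000000003
```

View pics/top0.png

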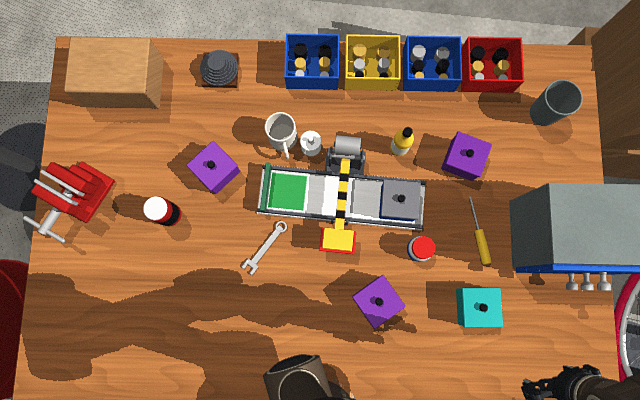

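View pics/side0.png

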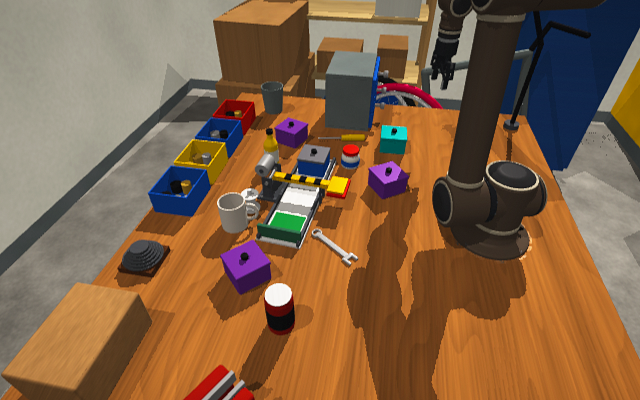

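```bash
python3 - <<'E'
import cv2
a=cv2.imread("pics/top0.png")[120:270,230:450]; b=cv2.imread("pics/side0.png")[120:260,210:410]
cv2.imwrite("pics/c1.png",cv2.resize(a,None,fx=3.6,fy=3.6,interpolation=cv2.INTER_CUBIC)); cv2.imwrite("pics/c2.png",cv2.resize(b,None,fx=4,fy=4,interpolation=cv2.INTER_CUBIC))
E
```

```text
(no output)
```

View pics/c1.png

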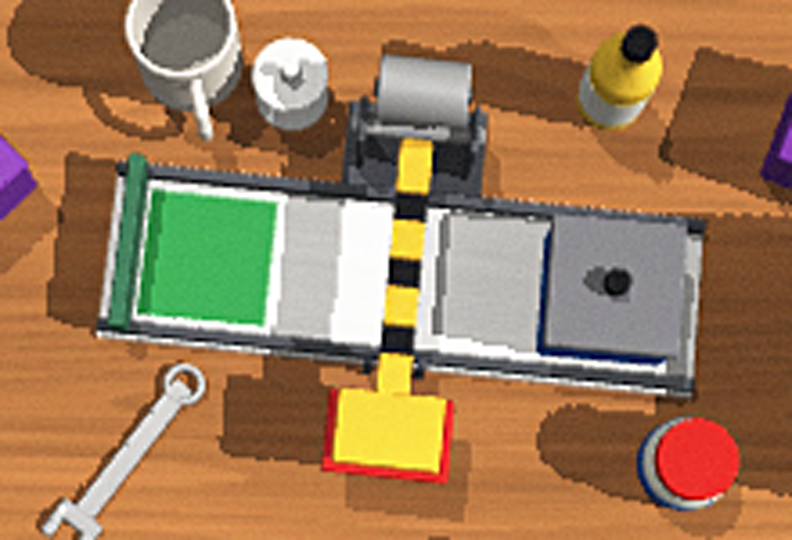

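View pics/c2.png

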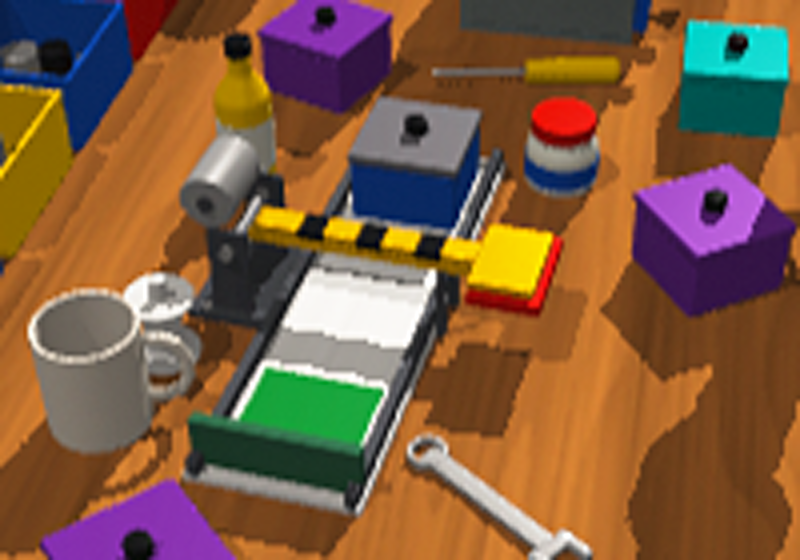

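```bash
python3 - <<'E'
from h import *
import pickle
c=pickle.load(open("top0.pkl","rb"))
P=lambda x,y:(230+(x+.5)/3.6-.5,120+(y+.5)/3.6-.5)
def w(n,x,y,z): p=onz(c,*P(x,y),z); print(n,p.round(1)); return p
nl=w("near left",100,334,15);nr=w("near right",690,394,15);fr=w("far right",704,225,15);fl=w("far left",122,166,15)
print(np.linalg.norm(nl-nr),np.linalg.norm(fl-fr),np.linalg.norm(nl-fl),np.linalg.norm(nr-fr))
ctr=(nl+nr+fr+fl)/4;print("ctr",ctr, np.degrees(np.arctan2(*(-(nl+fl-nr-fr)[:2]*[1,-1]))))
# stop inner-face top edge: right edge of dark green
a=w("stop far",147,160,50);b=w("stop near",124,326,50);print(np.linalg.norm(a-b))
# red pad bottom edge
hsv=cv2.cvtColor(c["image"],cv2.COLOR_BGR2HSV)
roi=np.zeros(hsv.shape[:2],np.uint8);roi[220:262,310:366]=1
m=((((hsv[...,0]<8)|(hsv[...,0]>172))|((hsv[...,0]>22)&(hsv[...,0]<35)))&(hsv[...,1]>180)&(hsv[...,2]>120)&(roi>0)).astype(np.uint8)
m=cv2.morphologyEx(m,cv2.MORPH_OPEN,np.ones((5,5)))
r=cv2.minAreaRect(cv2.findNonZero(m));print(r)
for q in cv2.boxPoints(r): print(q,onz(c,*q,66).round(1))
print("pad ctr",onz(c,*r[0],66))
# lid
m=((hsv[...,1]<60)&(hsv[...,2]>70)&(hsv[...,2]<150)).astype(np.uint8); m[:,:382]=0;m[:,425:]=0;m[:178]=0;m[225:]=0
m=cv2.morphologyEx(m,cv2.MORPH_OPEN,np.ones((5,5)))
r=cv2.minAreaRect(cv2.findNonZero(m));print("lid",r)
for q in cv2.boxPoints(r): print(q,onz(c,*q,76).round(1))
print(onz(c,*r[0],76)); w("knob top",618,281,90)
w("grease",697,458,70); w("wrench ring",183,384,5);w("wrench jaw",75,520,5)
s=pickle.load(open("side0.pkl","rb"))
S=lambda x,y:(210+(x+.5)/4-.5,120+(y+.5)/4-.5)
def ws(n,x,y,z): p=onz(s,*S(x,y),z); print("side",n,p.round(1))
ws("stop near top inner",366,457,50);ws("stop far",193,416,50)
ws("pad red bottom corner near-left",540,311,58);ws("pad far left",467,303,58)
ws("knob",415,126,88);ws("grease",565,117,70)
E
```

```text
near left [551.  176.3  15. ]
near right [ 514.2 -276.1   15. ]
far right [ 646.3 -288.7   15. ]
far left [684.1 165.   15. ]
453.8582680728697 455.2077517325136 133.56098141476764 132.6876648014809
ctr [598.9372303  -55.87569155  15.        ] -4.707594895427017
stop far [680.4 141.4  50. ]
stop near [552.3 153.5  50. ]
128.7477781244867
((337.5, 233.0), (26.0, 27.0), 90.0)
[324. 220.] [526.8  -8.5  66. ]
[351. 220.] [528.3 -80.1  66. ]
[351. 246.] [459.5 -80.8  66. ]
[324. 246.] [458. -10.  66.]
pad ctr [493.00821901 -44.85274588  66.        ]
lid ((403.0, 201.0), (46.0, 36.0), 90.0)
[385. 178.] [ 641.9 -168.9   76. ]
[421. 178.] [ 643.9 -264.8   76. ]
[421. 224.] [ 520.3 -263.1   76. ]
[385. 224.] [ 518.3 -168.8   76. ]
[ 580.56011191 -216.40325067   76.        ]
knob top [ 586.7 -209.7   90. ]
grease [ 460.9 -269.4   70. ]
wrench ring [514.9 112.    5. ]
wrench jaw [409.1 190.4   5. ]
side stop near top inner [547.2 162.5  50. ]
side stop far [681.7 145.3  50. ]
side pad red bottom corner near-left [445.4 -10.7  58. ]
side pad far left [503.5  -9.8  58. ]
side knob [ 584.1 -205.6   88. ]
side grease [ 457.8 -271.8   70. ]
```

```bash
cat >> h.py <<'E'
O=np.array([599.,-56.,0]); th=np.radians(-4.65)
EX=np.array([np.cos(th),np.sin(th),0]); EY=np.array([-np.sin(th),np.cos(th),0])
def L(x,y,z): return O+x*EX+y*EY+np.array([0,0,z])
E
python3 - <<'E'
from h import *
import pickle
for n,(y0,y1,x0,x1),k in(("top",(120,270,230,450),3.6),("side",(120,260,210,410),4)):
    c=pickle.load(open(n+"0.pkl","rb")); im=c["image"][y0:y1,x0:x1]; im=cv2.resize(im,None,fx=k,fy=k,interpolation=cv2.INTER_CUBIC)
    def poly(p,col):
        q=proj(c,p); q=((q-[x0,y0]+.5)*k-.5).round().astype(int); cv2.polylines(im,[q],True,col,1)
    R=lambda x0,x1,y0,y1,z:[L(x0,y0,z),L(x1,y0,z),L(x1,y1,z),L(x0,y1,z)]
    poly(R(-67,67,-230,230,20),(255,255,0));poly(R(-67,67,205,206,50),(0,0,255))
    poly(R(-160,-100,-46,46,58),(255,0,255));poly(R(-160,-100,-46,46,70),(255,0,255));poly(R(82,118,-42,42,90),(0,255,0)); poly(R(-51,49,-203,-103,76),(0,255,255))
    cv2.imwrite(f"pics/o_{n}.png",im)
E
```

```text
(no output)
```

View pics/o_top.png

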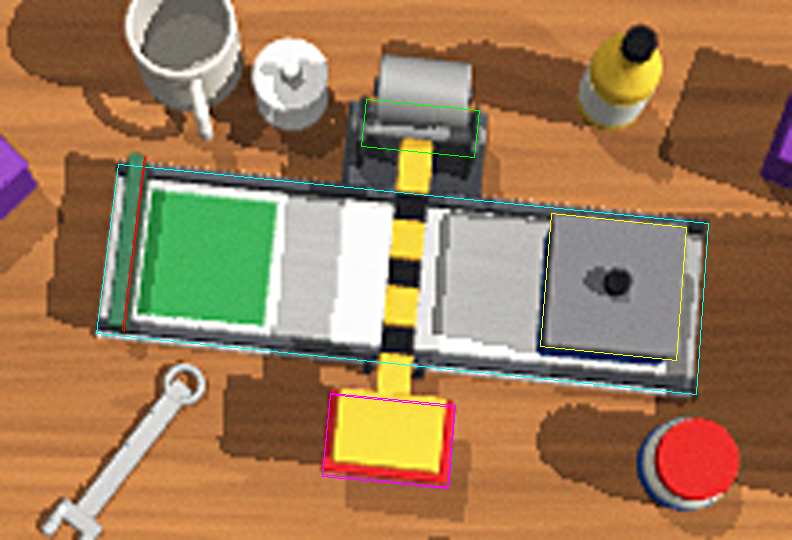

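View pics/o_side.png

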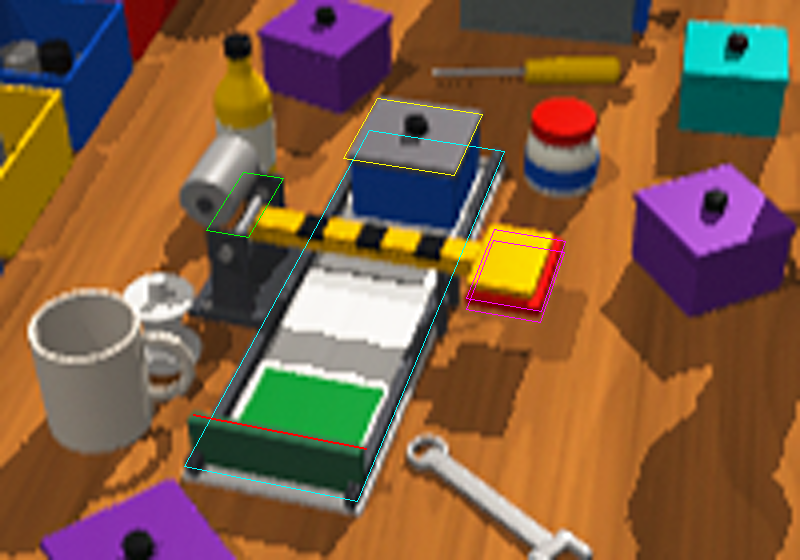

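```bash
cat >> h.py <<'E'
from scipy.spatial.transform import Rotation as Ro
def quat(zl,xl):
    "tool z and approx tool x in lane axes"
    z=zl[0]*EX+zl[1]*EY+np.array([0,0,zl[2]]); z/=np.linalg.norm(z)
    x=xl[0]*EX+xl[1]*EY+np.array([0,0,xl[2]]); x=x-z*(x@z); x/=np.linalg.norm(x)
    return Ro.from_matrix(np.column_stack([x,np.cross(z,x),z])).as_quat()
def qbar(a): a=np.radians(a); return quat([np.cos(a),0,-np.sin(a)],[0,-1,0])
def qpush(ax,ay): return quat([np.sin(np.radians(ax)),np.sin(np.radians(ay)),-.97],[1,0,0])
E
python3 - <<'E'
from h import *
import pickle
c=pickle.load(open("top0.pkl","rb"))
for n,u,v in(("purple L",353,300),("purple top",383,276),("purple R",405,302),("purple bot",372,327),("knob",378,301),("turq knob",483,308)): print(n,onz(c,u,v,72).round(0))
I=lambda p,q:(lambda r:None if r is None else np.round(r,2))(manip.inverse_kinematics(p,q))
for a in(25,30,35,40,45):
  for p in((-240,0,24),(-235,0,120),(-125,0,24),(-110,0,150),(-40,0,262),(10,0,290)): print(a,p,I(L(*p),qbar(a)))
for ax,ay in((0,10),(15,10)):
  for p in((-5,-222,120),(-5,-222,30),(-5,-100,30),(-5,95,30),(-5,85,120)): print(ax,ay,p,I(L(*p),qpush(ax,ay)))
E
```

```text
purple L [321. -87.  72.]
purple top [ 383. -164.   72.]
purple R [ 319. -220.   72.]
purple bot [ 255. -136.   72.]
knob [ 320. -151.   72.]
turq knob [ 308. -419.   72.]
25 (-240, 0, 24) None
25 (-235, 0, 120) None
25 (-125, 0, 24) None
25 (-110, 0, 150) None
25 (-40, 0, 262) [-0.11 -0.54 -1.05 -0.07  0.02  3.13]
25 (10, 0, 290) [-0.1  -0.44 -0.94 -0.07  0.02  3.13]
30 (-240, 0, 24) None
30 (-235, 0, 120) None
30 (-125, 0, 24) None
30 (-110, 0, 150) [-0.11 -0.6  -1.25 -0.13  0.03  3.13]
30 (-40, 0, 262) [-0.1  -0.52 -0.96  0.08  0.02  3.13]
30 (10, 0, 290) [-0.1  -0.42 -0.85  0.09  0.02  3.13]
35 (-240, 0, 24) None
35 (-235, 0, 120) None
35 (-125, 0, 24) None
35 (-110, 0, 150) [-0.11 -0.58 -1.17  0.03  0.02  3.12]
35 (-40, 0, 262) [-0.1  -0.49 -0.87  0.23  0.02  3.13]
35 (10, 0, 290) [-0.1  -0.39 -0.76  0.24  0.02  3.13]
40 (-240, 0, 24) None
40 (-235, 0, 120) [-0.13 -0.94 -1.23  0.41  0.04  3.11]
40 (-125, 0, 24) None
40 (-110, 0, 150) [-0.11 -0.55 -1.08  0.16  0.02  3.12]
40 (-40, 0, 262) [-0.1  -0.45 -0.79  0.36  0.02  3.13]
40 (10, 0, 290) [-0.1  -0.35 -0.67  0.38  0.01  3.13]

[... 178 characters left out ...]
.02  3.12]
45 (-40, 0, 262) [-0.1  -0.4  -0.7   0.49  0.01  3.13]
45 (10, 0, 290) [-0.1  -0.3  -0.58  0.51  0.01  3.13]
0 10 (-5, -222, 120) [-0.52  0.42  0.1   1.32  0.16  1.12]
0 10 (-5, -222, 30) [-0.52  0.46 -0.04  1.14  0.16  1.12]
0 10 (-5, -100, 30) [-0.34  0.38 -0.17  1.07  0.17  1.31]
0 10 (-5, 95, 30) [-0.02  0.33 -0.24  0.99  0.18  1.63]
0 10 (-5, 85, 120) [-0.04  0.28 -0.1   1.18  0.18  1.61]
15 10 (-5, -222, 120) [-0.57  0.24 -0.18  1.    0.27  1.12]
15 10 (-5, -222, 30) [-0.57  0.3  -0.32  0.81  0.27  1.12]
15 10 (-5, -100, 30) [-0.37  0.2  -0.44  0.73  0.24  1.32]
15 10 (-5, 95, 30) [-0.01  0.15 -0.51  0.64  0.15  1.69]
15 10 (-5, 85, 120) [-0.03  0.08 -0.38  0.84  0.16  1.67]
```

```bash
cat >> h.py <<'E'
def tips(al,yy,ths,r=230.,gap=0.,hw=11.,s0=45.,zmin=16.):
    a=np.radians(al); d=np.array([np.cos(a),-np.sin(a)]); nn=np.array([np.sin(a),np.cos(a)]); H=np.array([100.,70.]); out=[]
    for t in ths:
        u=np.array([-np.cos(t),np.sin(t)]); n=np.array([-np.sin(t),-np.cos(t)])
        if t<a: s=s0+(260-r-s0)*t/a; c=H+260*u+12*n+s*d
        else: c=H+r*u+12*n
        p=c-nn*(hw+gap); out.append((p[0],yy,p[1]))
    return out
E
python3 - <<'E'
from h import *
I=lambda p,q:(lambda r:None if r is None else np.round(r,2))(manip.inverse_kinematics(p,q))
ths=np.r_[0:1.21:.1]
for al in(46,50,54):
    q=qbar(al);a=np.radians(al)
    p0=np.array(tips(al,8,[0],gap=4)[0]); print(al,"under",p0.round(0))
    for b in(0,30,60,90): p=p0+b*np.array([-np.cos(a),0,np.sin(a)]); print(" back",b,I(L(*p),q))
    print(" wp",I(L(-200,8,190),q), "n fail",[round(t,1) for t,p in zip(ths,tips(al,8,ths)) if I(L(*p),q) is None], I(L(*tips(al,8,[1.2])[0]),q))
E
```

```text
46 under [-140.    8.   15.]
 back 0 None
 back 30 [-0.08 -0.48 -1.25  0.03 -0.   -3.14]
 back 60 [-0.08 -0.59 -1.24  0.16 -0.   -3.14]
 back 90 [-0.08 -0.7  -1.21  0.29 -0.   -3.14]
 wp [-0.08 -0.76 -0.98  0.58 -0.   -3.14] n fail [] [-0.08 -0.31 -0.61  0.5  -0.   -3.14]
50 under [-143.    8.   14.]
 back 0 [-0.08 -0.35 -1.21  0.02 -0.   -3.14]
 back 30 [-0.08 -0.45 -1.19  0.14 -0.   -3.14]
 back 60 [-0.08 -0.55 -1.17  0.26 -0.   -3.14]
 back 90 [-0.08 -0.64 -1.14  0.37 -0.   -3.14]
 wp [-0.08 -0.7  -0.92  0.65 -0.   -3.14] n fail [] [-0.08 -0.27 -0.54  0.61 -0.   -3.14]
54 under [-146.    8.   13.]
 back 0 [-0.08 -0.33 -1.15  0.13 -0.   -3.14]
 back 30 [-0.08 -0.42 -1.13  0.24 -0.   -3.14]
 back 60 [-0.08 -0.51 -1.1   0.35 -0.   -3.14]
 back 90 [-0.08 -0.59 -1.07  0.45 -0.   -3.14]
 wp [-0.08 -0.64 -0.86  0.72 -0.   -3.14] n fail [] [-0.08 -0.23 -0.46  0.71 -0.   -3.14]
```

```bash
cat >> h.py <<'E'
def qb(al,roll=.07):
    return (Ro.from_quat(qbar(al))*Ro.from_euler('z',roll)).as_quat()
def st(m):
    s=manip.read_state(); d=s["eef_pos"]-O; print(m,"t%.1f"%s["t"],"lane",np.round([d@EX,d@EY,d[2]],1),"F",s["force"].round(1),"w%.0f"%s["width"],"j",s["joint_positions"].round(2))
E
python3 - <<'E'
from h import *
for r in(.07,-.07): print(r,manip.inverse_kinematics(L(-200,5,190),qb(50,r)).round(2))
r=.07 if manip.inverse_kinematics(L(-200,5,190),qb(50,.07))[5]>0 else -.07
print("use",r); q=qb(50,r)
assert .0<manip.inverse_kinematics(L(-200,5,190),q)[5]<3.12
manip.grip(0); st("grip")
manip.move_to(L(-200,5,190),q); st("wp")
a=np.radians(50); p0=np.array(tips(50,5,[0],gap=5,s0=42)[0]); back=np.array([-np.cos(a),0,np.sin(a)])
manip.line_to(L(*(p0+80*back)),q); st("pre")
c=cap("side","side1");cap("top","top1");cap("wrist","wrist1")
im=c["image"][100:280,210:450]; cv2.imwrite("pics/side1c.png",cv2.resize(im,None,fx=3.3,fy=3.3,interpolation=cv2.INTER_CUBIC))
E
```

```text
0.07 [-0.09 -0.7  -0.92  0.65  0.01 -3.08]
-0.07 [-0.09 -0.7  -0.92  0.65  0.01  3.06]
use -0.07
grip t0.9 lane [-390.4 -473.4  231.3] F [-1.3  0.4 -0.4] w-0 j [-1.24  0.13 -0.04  1.41 -0.    1.57]
wp t2.8 lane [-199.6    4.6  190.6] F [-0.7  0.5 -0.3] w-0 j [-0.09 -0.7  -0.92  0.65  0.01  3.06]
pre t3.7 lane [-196.1    4.8   77.7] F [0.8 0.  0.6] w0 j [-0.09 -0.62 -1.15  0.35  0.01  3.06]
```

View pics/side1c.png

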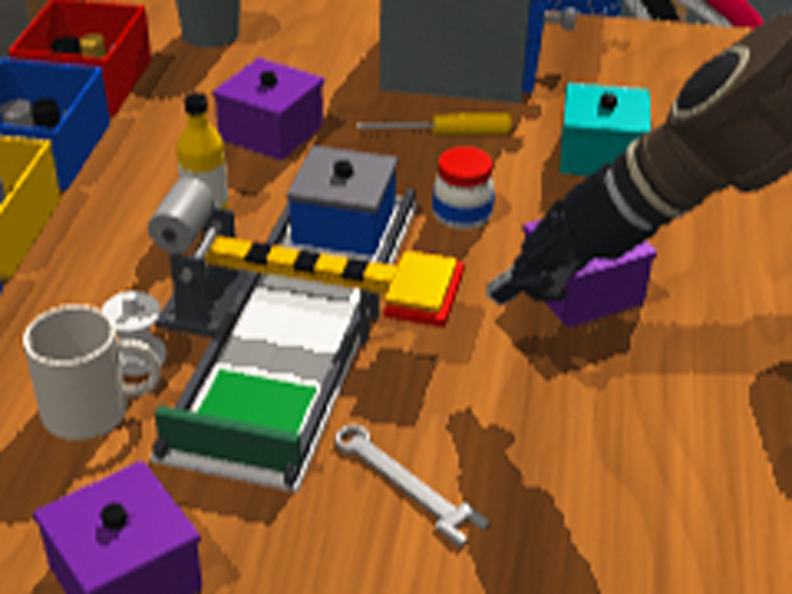

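View pics/wrist1.png

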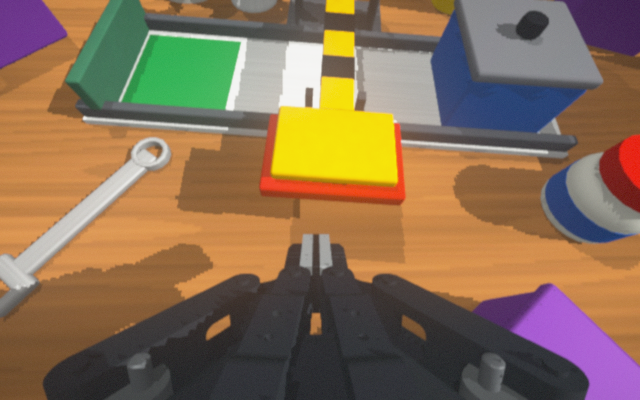

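```bash
python3 - <<'E'
from h import *
q=qb(50,-.07)
p0=np.array(tips(50,5,[0],gap=5,s0=42)[0])
manip.line_to(L(*p0),q,v=80); st("under")
c=cap("side","side2");cap("wrist","wrist2")
im=c["image"][130:230,290:420]; cv2.imwrite("pics/side2c.png",cv2.resize(im,None,fx=6,fy=6,interpolation=cv2.INTER_CUBIC))
E
```

```text
under t5.0 lane [-145.2    5.    15.8] F [-0.1 -1.   0.7] w-0 j [-0.09 -0.36 -1.21  0.03  0.01  3.07]
```

View pics/side2c.png

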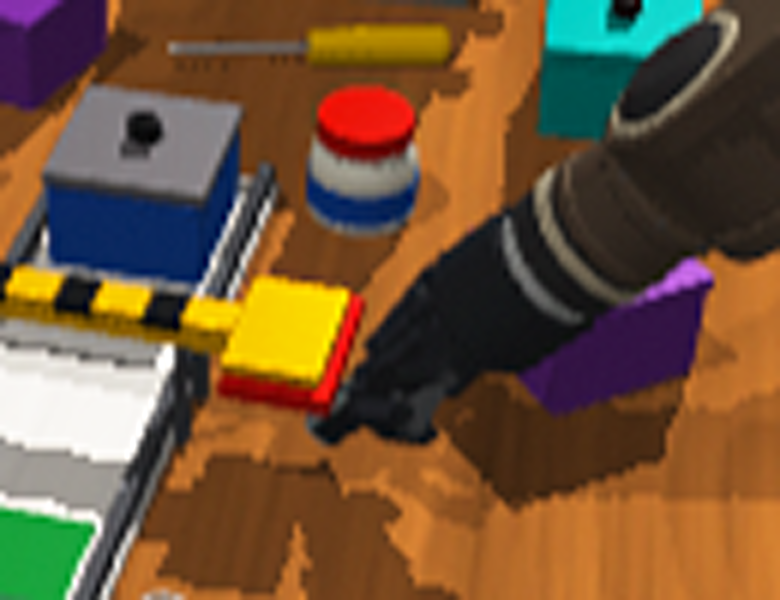

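View pics/wrist2.png

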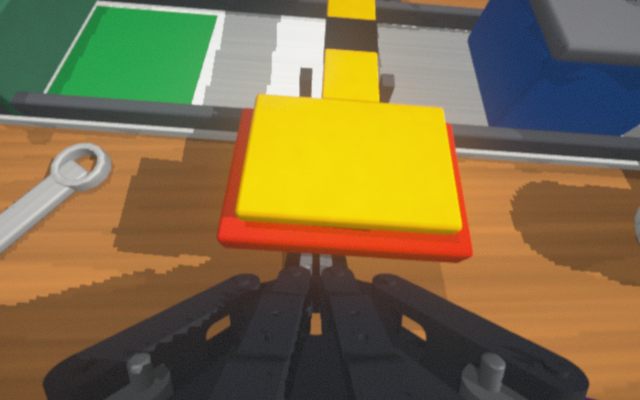

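```bash
python3 - <<'E'
from h import *
q=qb(50,-.07)
for t in (.06,.15,.25,.35):
    manip.line_to(L(*tips(50,5,[t],s0=42)[0]),q,v=60); st("th%.2f"%t)
c=cap("side","side3");cap("wrist","wrist3")
im=c["image"][100:230,270:430]; cv2.imwrite("pics/side3c.png",cv2.resize(im,None,fx=4.5,fy=4.5,interpolation=cv2.INTER_CUBIC))
E
```

```text
th0.06 t5.6 lane [-144.6    5.    33.1] F [-5.3  0.6 -1.6] w-0 j [-0.09 -0.39 -1.17  0.1   0.01  3.07]
th0.15 t6.1 lane [-142.8    5.    58.8] F [-5.2  0.3 -0.5] w0 j [-0.09 -0.44 -1.13  0.18  0.01  3.07]
th0.25 t6.7 lane [-138.1    5.    86.8] F [-1.3 -0.6 -0.6] w-0 j [-0.09 -0.46 -1.07  0.26  0.01  3.07]
th0.35 t7.3 lane [-132.6    5.   112.8] F [-0.6 -0.3 -1.2] w-0 j [-0.09 -0.48 -1.02  0.33  0.01  3.07]
```

View pics/side3c.png

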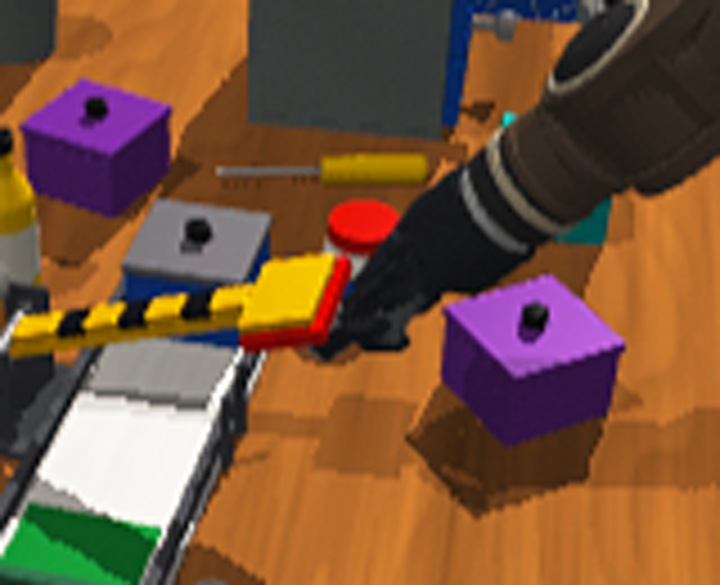

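View pics/wrist3.png

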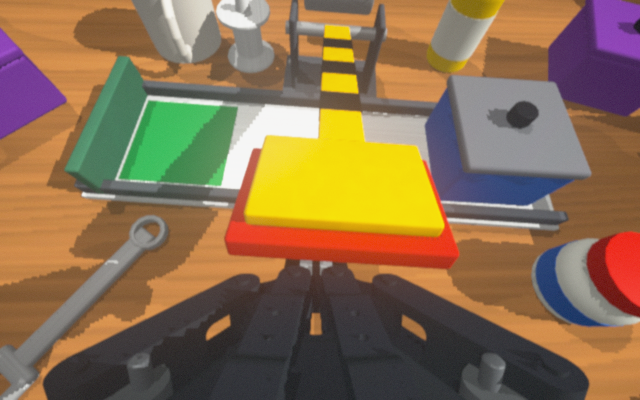

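Rising well: fingers sit under the red pad's outer edge, forces of a few N. Continue.

```bash
python3 - <<'E'
from h import *
q=qb(50,-.07)
for t in (.5,.65,.8,.9):
    manip.line_to(L(*tips(50,5,[t],s0=42)[0]),q,v=70); st("th%.2f"%t)
c=cap("side","side4");cap("wrist","wrist4")
im=c["image"][60:230,240:440]; cv2.imwrite("pics/side4c.png",cv2.resize(im,None,fx=3.5,fy=3.5,interpolation=cv2.INTER_CUBIC))
E
```

```text
th0.50 t8.1 lane [-119.9    5.   150. ] F [-0.5 -0.8 -0.5] w-0 j [-0.09 -0.48 -0.93  0.42  0.    3.07]
th0.65 t8.9 lane [-101.5    5.   185.3] F [-0.1  0.1 -0.6] w0 j [-0.09 -0.45 -0.84  0.49  0.    3.07]
th0.80 t9.6 lane [-78.3   5.  217.1] F [-0.3  1.2 -0.9] w0 j [-0.09 -0.42 -0.75  0.54  0.    3.07]
th0.90 t10.1 lane [-60.6   5.  235.8] F [0.4 0.8 0. ] w0 j [-0.09 -0.38 -0.69  0.57  0.    3.07]
```

View pics/side4c.png

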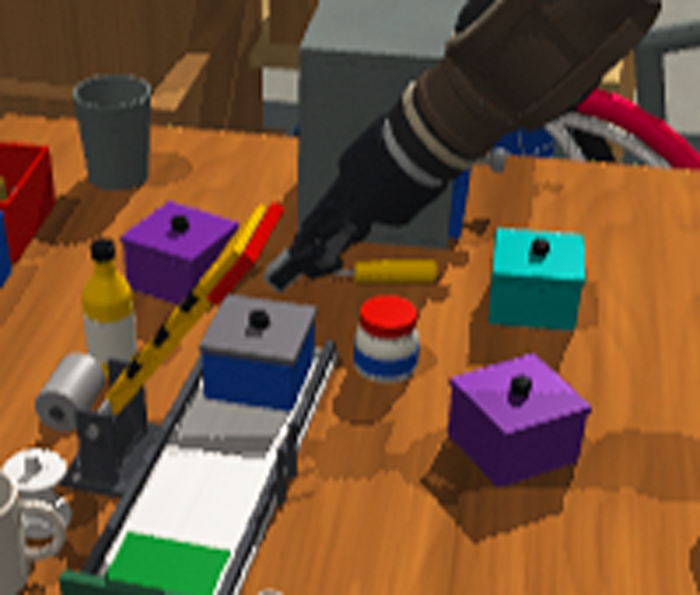

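View pics/wrist4.png

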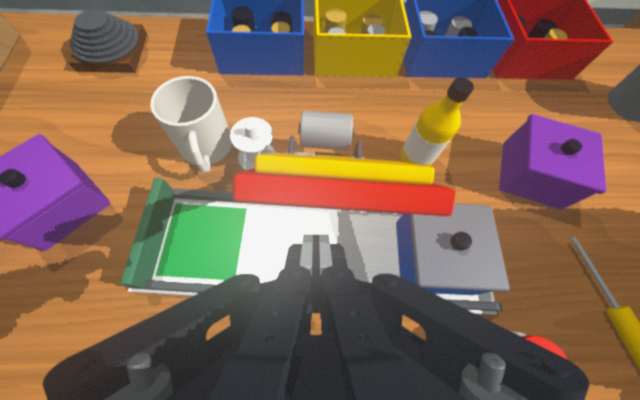

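```bash
python3 - <<'E'
from h import *
q=qb(50,-.07)
for t in (1.05,1.2):
    manip.line_to(L(*tips(50,5,[t],s0=42)[0]),q,v=90); st("th%.2f"%t)
d=manip.read_state()["eef_pos"]
manip.line_to(L(-110,5,330),q,v=150); st("retreat")
c=cap("side","side5");cap("top","top5")
im=c["image"][60:230,240:440]; cv2.imwrite("pics/side5c.png",cv2.resize(im,None,fx=3.5,fy=3.5,interpolation=cv2.INTER_CUBIC))
E
```

```text
th1.05 t10.7 lane [-33.5   5.  255.9] F [-1.2  0.6 -0.1] w-0 j [-0.09 -0.33 -0.61  0.59  0.    3.07]
th1.20 t11.2 lane [ -3.3   5.  272.3] F [ 0.3 -0.4 -0.9] w0 j [-0.09 -0.27 -0.54  0.61  0.    3.07]
retreat t12.2 lane [-109.9    5.   329.4] F [ 0.8  0.3 -0.6] w-0 j [-0.09 -0.49 -0.54  0.82  0.    3.07]
```

View pics/side5c.png

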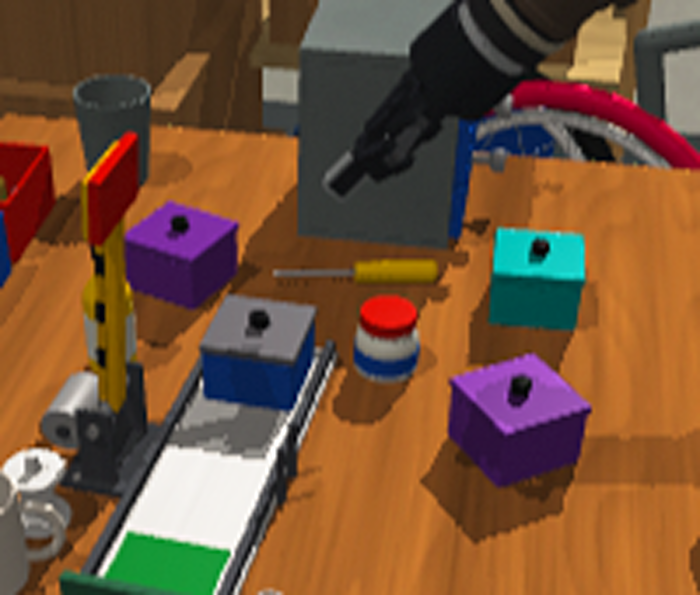

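View pics/top5.png

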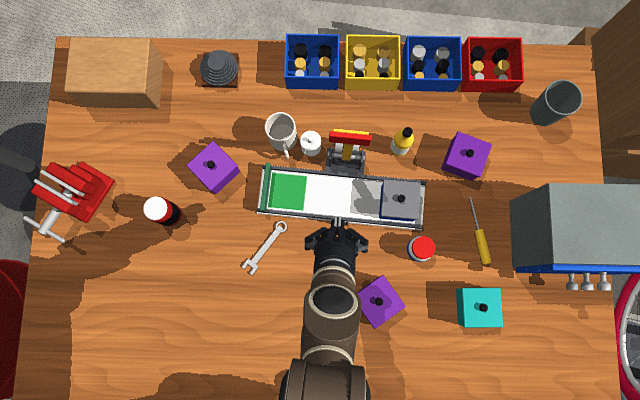

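```bash
python3 - <<'E'
from h import *
q=qpush(10,10)
for p in((-120,-180,250),(-5,-230,150),(-5,-230,30),(-5,100,30),(-5,60,180)): assert manip.inverse_kinematics(L(*p),q) is not None
manip.move_to(L(-120,-180,250),q); st("a")
manip.move_to(L(-5,-230,150),q); st("b")
manip.grip(30); st("g")
manip.line_to(L(-5,-230,30),q,v=80); st("down")
c=cap("side","side6");cap("top","top6");cap("wrist","wrist6")
im=c["image"][60:260,210:440]; cv2.imwrite("pics/side6c.png",cv2.resize(im,None,fx=3,fy=3,interpolation=cv2.INTER_CUBIC))
E
```

```text
a t14.0 lane [-119.9 -179.8  250. ] F [-0.1  1.5  0.3] w-0 j [-0.59  0.04 -0.11  1.35  0.24  1.09]
b t14.7 lane [  -5.4 -229.5  150.7] F [-0.4 -0.8  1. ] w-0 j [-0.57  0.29 -0.03  1.17  0.24  1.11]
g t15.1 lane [  -5.1 -230.   151.1] F [ 0.3 -0.2 -0.2] w30 j [-0.57  0.29 -0.03  1.17  0.24  1.11]
down t16.8 lane [  -4.6 -230.2   30.6] F [-0.1 -0.4 -0. ] w30 j [-0.57  0.35 -0.22  0.92  0.24  1.11]
```

View pics/side6c.png

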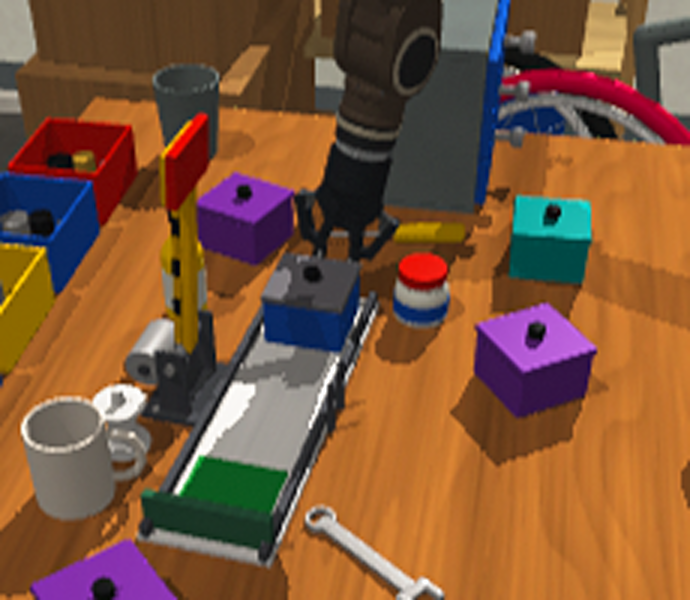

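View pics/wrist6.png

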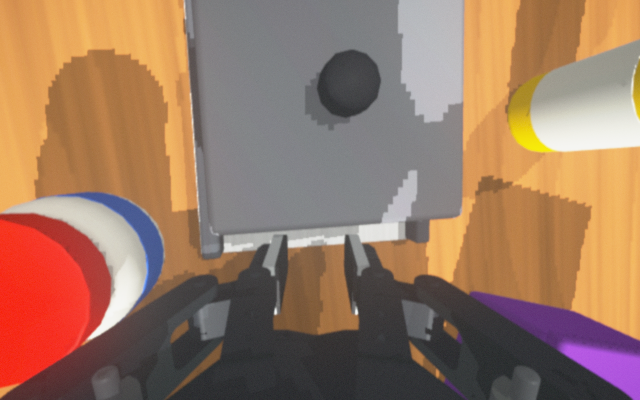

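View pics/top6.png

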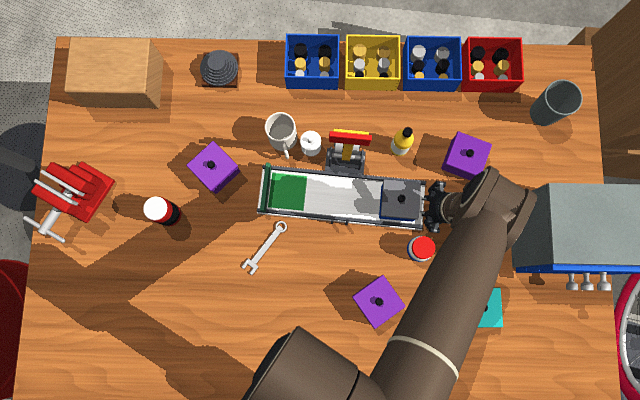

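```bash
python3 - <<'E'
from h import *
q=qpush(10,10)
manip.line_to(L(-5,-190,30),q,v=40); st("contact")
manip.line_to(L(-5,-60,30),q,v=60); st("mid")
c=cap("side","side7");cap("top","top7");cap("wrist","wrist7")
im=c["image"][60:260,210:440]; cv2.imwrite("pics/side7c.png",cv2.resize(im,None,fx=3,fy=3,interpolation=cv2.INTER_CUBIC))
E
```

```text
contact t18.1 lane [  -5.  -189.7   30. ] F [ 0.3 -0.  -0. ] w30 j [-0.51  0.32 -0.27  0.89  0.23  1.17]
mid t20.4 lane [ -5.  -60.1  30. ] F [ 0.4 -1.7 -0.4] w30 j [-0.3   0.24 -0.38  0.82  0.21  1.39]
```

View pics/side7c.png

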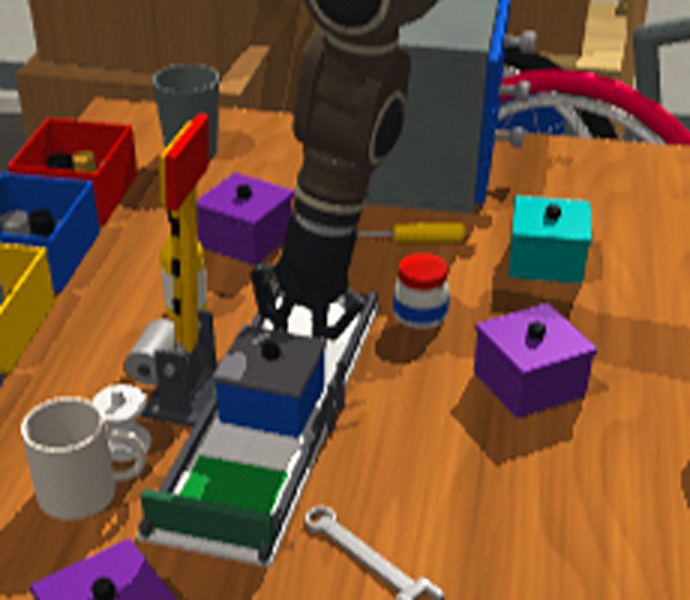

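View pics/wrist7.png

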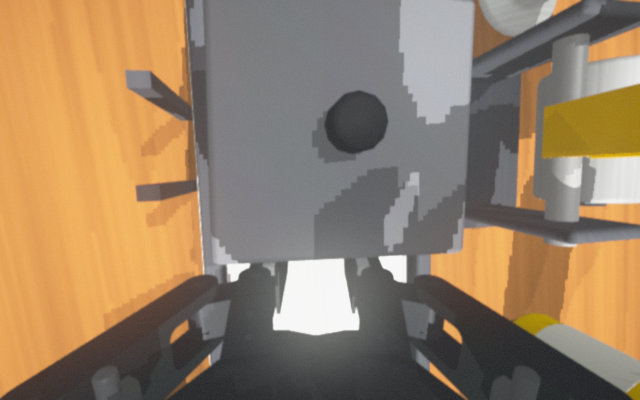

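View pics/top7.png

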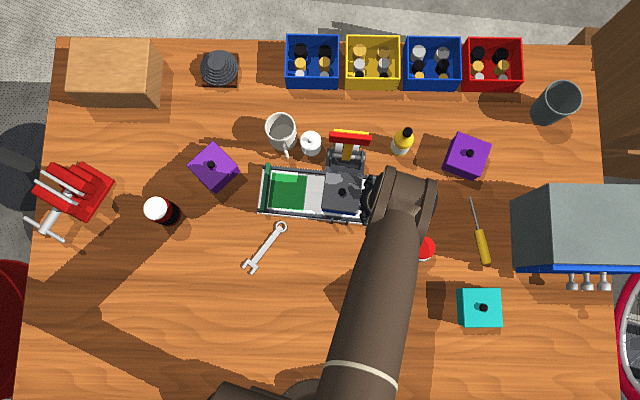

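```bash
python3 - <<'E'
from h import *
q=qpush(10,10)
manip.line_to(L(-5,30,30),q,v=60); st("1")
manip.line_to(L(-5,80,30),q,v=45); st("2")
y=80
while y<108:
    y+=2; manip.line_to(L(-5,y,30),q,v=20); st("y%d"%y)
    if np.linalg.norm(manip.read_state()["force"][:2])>6: break
c=cap("side","side8");cap("top","top8");cap("wrist","wrist8")
im=c["image"][60:260,210:440]; cv2.imwrite("pics/side8c.png",cv2.resize(im,None,fx=3,fy=3,interpolation=cv2.INTER_CUBIC))
E
```

```text
1 t22.2 lane [-5.  30.1 30. ] F [ 0.5 -0.2 -0.2] w30 j [-0.13  0.21 -0.42  0.77  0.18  1.55]
2 t23.4 lane [-5.1 80.3 30. ] F [0.3 0.8 0.4] w30 j [-0.04  0.2  -0.43  0.76  0.17  1.64]
y82 t23.7 lane [-5.  81.9 30. ] F [ 0.4 -2.   0. ] w30 j [-0.04  0.2  -0.43  0.76  0.17  1.64]
y84 t23.9 lane [-4.9 84.  30. ] F [ 0.5 -2.6 -0. ] w30 j [-0.03  0.2  -0.43  0.75  0.17  1.65]
y86 t24.2 lane [-4.9 86.2 30. ] F [ 0.6 -1.9 -0.1] w30 j [-0.03  0.2  -0.43  0.75  0.17  1.65]
y88 t24.4 lane [-5.  88.3 30. ] F [ 1.1 -1.6 -0.1] w30 j [-0.03  0.2  -0.43  0.75  0.16  1.66]
y90 t24.7 lane [-5.  90.2 30. ] F [ 0.7 -2.  -0.2] w30 j [-0.02  0.2  -0.43  0.75  0.16  1.66]
y92 t24.9 lane [-5.  92.2 30. ] F [ 0.4 -1.8 -0.3] w30 j [-0.02  0.2  -0.43  0.75  0.16  1.66]
y94 t25.2 lane [-4.9 93.8 30. ] F [ 1.3 -3.9 -0.5] w30 j [-0.02  0.2  -0.43  0.75  0.16  1.67]
y96 t25.4 lane [-4.2 94.2 30.1] F [  1.3 -10.1  -0.2] w30 j [-0.01  0.2  -0.43  0.75  0.16  1.67]
```

View pics/side8c.png

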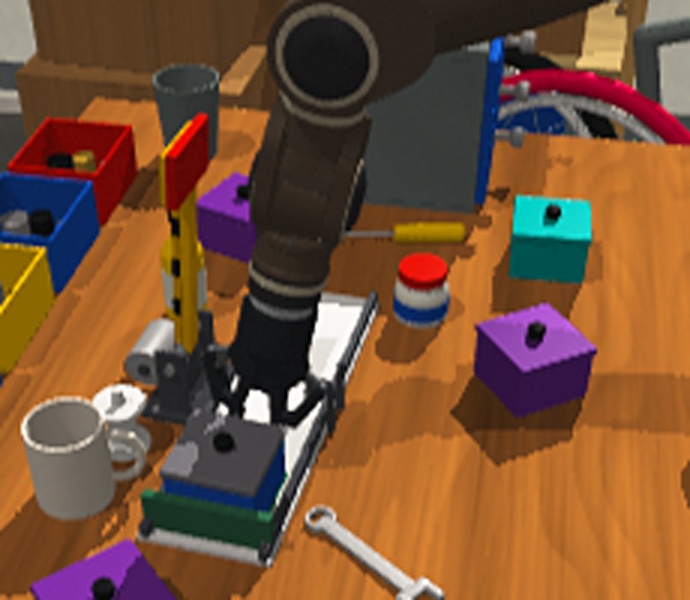

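View pics/wrist8.png

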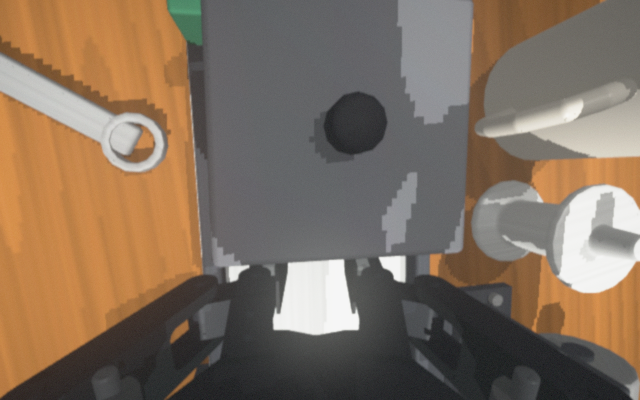

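```bash
python3 - <<'E'
from h import *
q=qpush(10,10)
manip.line_to(L(-6,60,32),q,v=60)
manip.line_to(L(-15,50,130),q,v=100)
manip.line_to(L(-180,40,260),q,v=200); st("away")
manip.move_to(L(-330,-120,260),q); st("away2")
manip.sleep(.5)
c=cap("side","side9");t=cap("top","top9")
a=cv2.resize(c["image"][60:260,210:370],None,fx=3,fy=3,interpolation=cv2.INTER_CUBIC);cv2.imwrite("pics/s9.png",a)
cv2.imwrite("pics/t9.png",cv2.resize(t["image"][120:270,230:450],None,fx=3.6,fy=3.6,interpolation=cv2.INTER_CUBIC))
E
```

```text
away t28.7 lane [-179.8   40.   259.1] F [ 0.1  0.4 -0.2] w30 j [-0.13 -0.21 -0.32  1.29  0.18  1.55]
away2 t29.6 lane [-329.4 -120.1  259.7] F [ 0.3  0.5 -0.6] w30 j [-0.76 -0.34 -0.4   1.48  0.25  0.91]
```

View pics/s9.png

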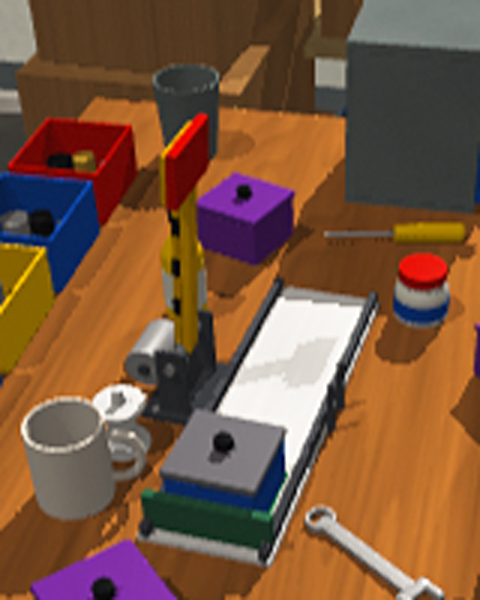

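View pics/t9.png

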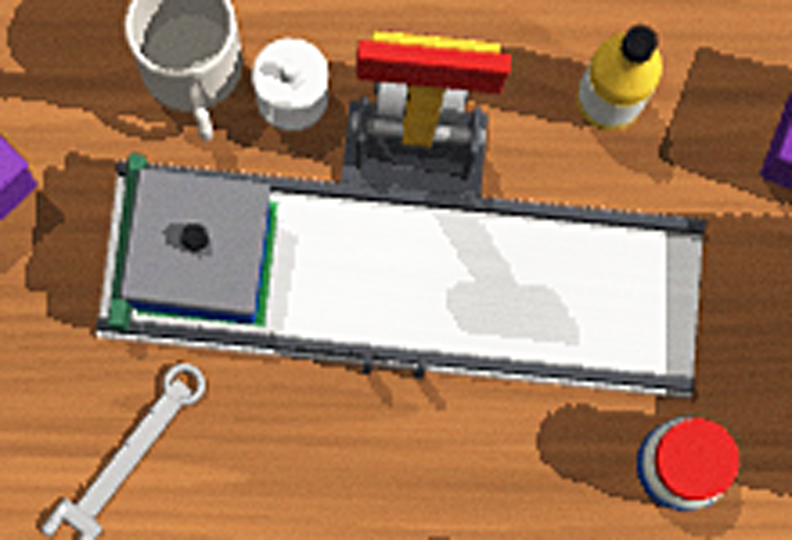

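View pics/top9.png

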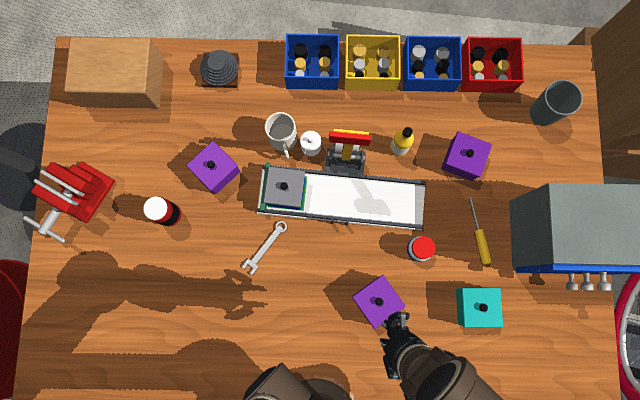

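```bash
python3 - <<'E'
from h import *
c=cams.capture("top"); p=onz(c,230+195.5/3.6-.5,120+238.5/3.6-.5,90)-O; print("tub knob lane",p@EX,p@EY)
st("end"); manip.job_done()
E
```

```text
tub knob lane 0.6751854584461976 155.68843847769156
end t30.2 lane [-330. -120.  260.] F [ 0.2 -0.3 -0.8] w30 j [-0.76 -0.34 -0.4   1.48  0.25  0.91]
the job is handed in; nothing more can be done
```

The barrier arm is raised and staying up by itself. The blue tub rests against the green end stop, and the job was handed in at about 30 s.

- **Barrier:** I pushed it up from under the red pad with the fingers shut, following its arc to about 1.2 rad. It went on to its upright stop by itself, and it was still upright in the last pictures from both cameras.
- **Tub:** I pushed it low on its back side with two fingertips, past the raised arm. At the expected position the force rose to about 10 N, which showed contact with the stop. With the robot clear, the knob measured y = +155.7 in the lane's frame, against the +155 expected.
- **Other things:** The mug, oil bottle, grease jar, wrench, hub, driver, can and the look-alike tubs appear unmoved in the last top view.

The first side-camera reading of the pad corner was about 10 mm off the lane model. Overlaying the expected outlines on both pictures then fitted to within a pixel or two. No other check failed or disagreed.

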